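# Load a prosthesis battery pack through the spring flaps of its charging dock

## Robot

A 6-joint arm with a two-finger parallel gripper is mounted at the origin on the work surface. World frame = base frame: x ahead of the robot, y to its left, z up, the work surface at z = 0. Lengths are in mm, angles in rad, forces in N, time in s.
With the tool pointing down it reaches from about 300 to 875 mm from the base axis. Payload 6.4 kg.
Tool frame: the origin (TCP) lies midway between the tips of the shut fingers; the grasp point (between the pads) lies bot.tcp_to_grasp behind it (bot.tcp_to_grasp is the distance from the TCP to the grasp point, in mm); z points along the fingers, x is the direction in which the jaws open and shut, and the axes are right-handed (so a half turn about z gives the same grasp; the last joint's range is limited). The gripper opens to 85 mm and grips with 20 to 120 N. Pads are 22 mm wide; open, the fingers measure 114 mm over their backs; the gripper's body (76 mm by 85 mm) begins 54 mm behind the grasp point. The pads swing forward as they close: fully open they stand 13 mm farther back than shut.
Start: joints at [0.963, 0.181, 1.607, -0, 1.354, -0.206], TCP at [224.859, 529.226, 231.288] pointing down, gripper open.
Joint ranges: [-2.99, 2.99], [-0.89, 2.07], [0.3, 2.58], [-1.14, 4.28], [0, 2.63], [-3.12, 3.12]. Speed limits (rad/s): [2.57, 2.57, 3.01, 3.14, 3.14, 3.14].

## Interface

Orientations are given as a unit quaternion [w, x, y, z].
In Python, from rig import bot gives the robot as it stands. The module is installed in compiled form; this text tells all that it offers.
- The arm moves only by the shell command python3 -m jog 'ROWS' [FORCE]. ROWS is JSON, a list of rows, each an object with "xyz": the shift along the world's x, y, z in units of 30 mm (1.0 is 30 mm), a list of three; "twist": the turn, a rotation vector about the world's x, y, z in units of 8 degrees (1.0 is 8 degrees), a list of three; "jaw": the opening, from -1 (shut) to 1 (fully open). In form: [{"xyz": [dx, dy, dz], "twist": [wx, wy, wz], "jaw": jaw}, ...]. A call has 1 to 5 rows; each row shifts and turns the commanded pose from where the row before left it; what a row does not reach is not made up. A row lasts 1/10 s, in which the tool goes at most 50 mm and 8.59 degrees, less where a joint would pass 70% of its speed; a pose out of reach is approached as far as the arm can. A call is refused whole if a number of a shift passes 1 or a number of a turn 1, either way. A call with a gripper value outside its range is refused whole. The fingers move at their own pace and stop on an object; FORCE is the grip in N (left out, the last holds). Time passes only in rows, so rows that do not move let the fingers close. It gives the time, the measured TCP pose, the force and the opening at its end, in the units of the state.
- bot.get_obs(): the state, without advancing time (a new reading comes with each control period).
- bot.get_image(name): name is "scene" or "top" or "wrist"; returns a dict with "img" (384x512x3 uint8, red, green, blue), "fx", "fy", "cx", "cy" (pixels), "k1" (the pictures are not rectified: a ray, as slopes to the right and down, at radius r is drawn at 1 + k1 r^2 times it, then the intrinsics apply), "R" (3x3) and "t" (3): a world point X has camera coordinates R X + t. Camera axes: x right, y down, z forward; pixel columns grow to the right and rows downward; lengths in mm; the calibration is good to about 2 mm. A picture is of the moment at which its call begins. There is no depth.
- bot.close_job(): hands the job in, once; it reports no verdict.
The state is a dict: "clock": time; "q": joint angles; "dq": joint speeds; "joint_torque": joint torques, N m; "ee_pos": TCP position; "tool_rot": TCP orientation; "ft_force": force on the tool from outside, world axes, zero at the start; "moment": the same for the moment, N m; "finger_gap": finger opening in mm.
Only numpy, scipy, OpenCV 4.12 (cv2) and the standard library are available. Lean on these libraries where they do the work, as an engineer would, in place of code of your own. Each camera call takes 0.05 s, during which the arm holds its last target.

## Task

Put the blue battery pack into the infeed of the charging dock, round nose first, and slide it through the orange spring flaps until it has pressed the sprung copper contact pad inside firmly back, so that the flaps shut behind it. How deep the pad sits is not known beforehand, so push gently, feel for it and press it with 12 to 15 N; never force the pack against the flaps, walls or pad (stay below about 20 N). Leave the pack there, let go, and leave the black spare pack alone.

Things in the scene. Friction and masses are not known exactly. Their poses are not given: they have to be found in the camera images.
- pack_fin (a point): Grip point of the loose blue pack (0.25-0.46 kg). Body 90 long (x) x 60 wide x 30 mm high; half-round nose (radius 30) at its +x end, flat tail at -x. On top a white upright fin, 44 long (x) x 16 wide (y), from 30 to 80 mm above the underside. This point: in the fin, over the pack's middle (45 mm from nose tip and from tail), 64 mm above the underside; z up.
- spare_fin (a point): The same point on the black spare pack with a yellow fin: same shape and size, not to be moved.
- dock: Charging dock fixed to the bench, light grey track along its x, 112 mm wide. Origin on the bench surface under the middle of the closed flaps; +x is the way the pack is pushed, y left, z up. Track floor 6 mm above the bench, from x = -150 to 202 mm; side walls 41.5 mm above the bench. Past x = 202 a grey housing 60 mm high. Flaps and sliding together resist with less than 10 N.
- infeed (a point): Point on the track floor in the middle of the infeed (open above), 100 mm before the flaps; axes as the dock's. The infeed is 84 mm wide inside from dock x = -150 to -62 mm, then funnels to a 65 mm wide neck from x = -34 to -6. A pack with its middle over this point has its nose 55 mm before the flaps.
- gate (a point): Point on the track floor midway between the flaps (dock x = 0); axes as the dock's. Behind it a pocket 44 mm long, 90 mm wide, where the open flaps lie along the sides; then the walls funnel (x = 44 to 66 mm) to a 65.6 mm wide channel. The flaps shut once the pack's tail is 38 mm past them (pack middle at x over 83 mm).
- bay (a point): Point at dock x = 100 mm, on the middle line, level with the top of the clear cover over the bay (x = 6 to 202 mm, underside 41.5, top 45.5 mm above the bench; the fin runs in its 34 mm wide middle slot, fingers on the fin pass above it). Copper contact pad inside, 44 wide, 11 to 33 mm above the bench; its untouched face is at x between 142 and 182 mm, unknown and different each time.
- flap_left (a joint): Angle of the left orange flap (36 x 26 x 3 mm, upright hinge at the track's left side), rad: 0 shut, grows to 1.6 as it is pushed open inwards (dock +x). A spring shuts it; it does not open outwards.
- flap_right (a joint): The same for the right flap.
- pad (a joint): How far the contact pad is pressed back, m: 0 untouched, 0.010 at its hard end. It gives from about 6 N and takes 1.1 N more for each mm (17 N at the end). It stays about where it was pressed to (pressed beyond 5.4 mm it comes back to about 5.4 mm). Firmly pressed means more than 4 mm, which takes about 10.5 N.
Mind the look-alikes: they are no part of the job. What is shaped like the part that bears pack_fin but red or turquoise is not meant.

How it is judged:
By the outcome, as a careful person would: the job done as asked, in the order asked, and still so for the second after the job is handed in, with the robot touching nothing.
It also fails if it takes over 64 s, if anything falls off the work surface, if the arm or the gripper's body presses on something with over 40 N, if the wrist force passes 120 N, or if a joint passes its speed limit or range.

## Working session

There is one attempt and no reset: what is moved stays moved. The work goes in short steps, Python scripts to look and compute and a shell command to move; the robot and the scene stay as the last step left them, time stands still between calls to the robot, and variables do not carry over. Pictures are saved under pics/ and viewed, and the job is handed in when it is done.

```bash
mkdir -p pics
cat > h.py <<'E'
import numpy as np, cv2
from rig import bot
def snap(name,fn):
    d=bot.get_image(name); cv2.imwrite('pics/'+fn+'.png',d['img'][:,:,::-1]); np.save('pics/'+fn+'.npy',d,allow_pickle=True); return d
def load(fn): return np.load('pics/'+fn+'.npy',allow_pickle=True).item()
def ray(d,u,v):
    K=np.array([[d['fx'],0,d['cx']],[0,d['fy'],d['cy']],[0,0,1.]])
    p=cv2.undistortPoints(np.array([[[u,v]]],float),K,np.array([d['k1'],0,0,0,0.]))[0,0] if 0 else None
    a=np.array([(u-d['cx'])/d['fx'],(v-d['cy'])/d['fy']]); s=a.copy()
    for _ in range(30): s=a/(1+d['k1']*(s@s))
    R=np.array(d['R']);t=np.array(d['t'])
    return -R.T@t, R.T@np.array([s[0],s[1],1.])
def onz(d,u,v,z):
    c,r=ray(d,u,v); return c+r*(z-c[2])/r[2]
def proj(d,X):
    p=np.array(d['R'])@np.array(X,float)+np.array(d['t']); s=p[:2]/p[2]; s=s*(1+d['k1']*(s@s))
    return np.array([s[0]*d['fx']+d['cx'],s[1]*d['fy']+d['cy']])
E
python3 - <<'E'
from h import *
o=bot.get_obs(); print(o, bot.tcp_to_grasp)
for n in ('scene','top','wrist'):
    d=snap(n,n+'0'); print(n,d['fx'],d['k1'],-np.array(d['R']).T@np.array(d['t']))
E
```

```text
{'clock': 0.0, 'q': array([ 9.62717621e-01,  1.81567305e-01,  1.60800417e+00, -6.67968533e-06,
        1.35381268e+00, -2.06324017e-01]), 'dq': array([-5.50588694e-04,  6.22616619e-04, -8.75323100e-05, -7.32069210e-04,
        2.20259618e-03,  6.80170758e-05]), 'joint_torque': array([-1.39409582e-03, -4.44892538e+01, -3.51322281e+01, -4.50273492e-04,
        9.50037036e-03, -2.13994804e-05]), 'ee_pos': array([224.51784746, 528.74975553, 230.37125051]), 'tool_rot': array([ 3.33781376e-04,  8.33975861e-01,  5.51800201e-01, -8.31243674e-04]), 'ft_force': array([0.54164597, 0.39919137, 0.25875242]), 'moment': array([ 0.05855596, -0.02107039, -0.02198863]), 'finger_gap': 85.47468334514491} 18.700000000000003
scene 447.52655467371676 -0.017014233178177355 [1014.906809     90.02559823  983.21415005]
top 347.600319187076 0.008130123418773075 [392.65635817 -94.74352973 964.28359895]
wrist 289.3728591150398 -0.05749640822282931 [146.1697312  561.36958563 372.16793326]
```

View pics/scene0.png

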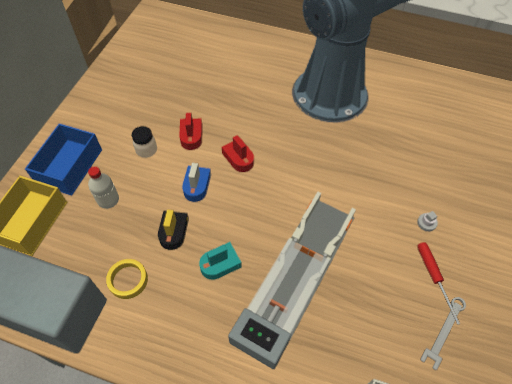

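View pics/top0.png

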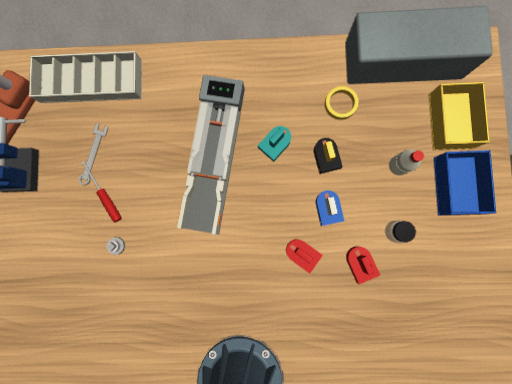

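View pics/wrist0.png

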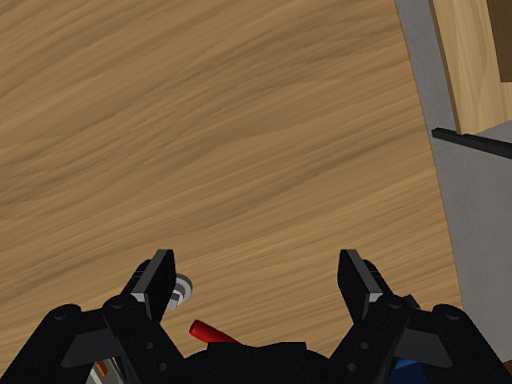

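Candidates for the pack in the top view: blue with white fin (329,207), black spare (328,154), reds (304,255) and (362,264), turquoise (275,142). The blue tray (465,183) is another blue thing. By the description it's the one at (329,207). Next I'll crop it and measure.

Run:
```python
from h import *
t=load('top0');s=load('scene0')
a=cv2.resize(t['img'][180:235,300:360],None,fx=6,fy=6,interpolation=cv2.INTER_CUBIC)
b=cv2.resize(s['img'][155:210,170:230],None,fx=6,fy=6,interpolation=cv2.INTER_CUBIC)
cv2.imwrite('pics/c1.png',np.hstack([a,b])[:,:,::-1])
a=cv2.resize(t['img'][65:240,170:255],None,fx=3.4,fy=3.4,interpolation=cv2.INTER_CUBIC)
b=cv2.resize(s['img'][185:370,220:365],None,fx=3.2,fy=3.2,interpolation=cv2.INTER_CUBIC)
a=cv2.copyMakeBorder(a,0,max(0,b.shape[0]-a.shape[0]),0,0,0)[:b.shape[0]]
c=np.hstack([a,b]);print(c.shape);cv2.imwrite('pics/c2.png',c[:,:,::-1])
for n,d in(('t',t),('s',s)):
    hsv=cv2.cvtColor(d['img'],cv2.COLOR_RGB2HSV)
    m=cv2.inRange(hsv,(105,120,60),(128,255,255))
    k,l,st,ce=cv2.connectedComponentsWithStats(m)
    for i in range(1,k):
        if st[i,4]>100:print(n,st[i],ce[i],onz(d,*ce[i],30))
    w=cv2.inRange(hsv,(0,0,150),(180,60,255))
    if n=='t': w[:185]=0;w[235:]=0;w[:,:305]=0;w[:,355:]=0
    else: w[:158]=0;w[205:]=0;w[:,:178]=0;w[:,220:]=0
    k,l,st,ce=cv2.connectedComponentsWithStats(w)
    for i in range(1,k):
        if st[i,4]>8:print(n,'white',st[i],ce[i],onz(d,*ce[i],80))
```

```text
(592, 753, 3)
t [ 446  151   50   63 1914] [464.59613375 183.76959248] [ 497.95654197 -607.6017939    30.        ]
t [317 191  27  34 491] [328.25661914 209.14867617] [ 440.96637343 -249.00025732   30.        ]
t white [325 190  10   3  10] [329.5 190.4] [ 485.85346374 -246.03666054   80.        ]
t white [328 197   9  18 106] [332.37735849 205.14150943] [ 448.21360089 -251.51823766   80.        ]
s [  26  124   76   71 3188] [ 64.60696361 158.03607277] [ 498.54103579 -605.67825844   30.        ]
s [183 166  27  35 516] [196.38372093 184.83333333] [ 462.46253508 -243.47463961   30.        ]
s white [187 163  11  15  91] [192.68131868 169.34065934] [ 452.03537195 -252.39433855   80.        ]
```

View pics/c1.png

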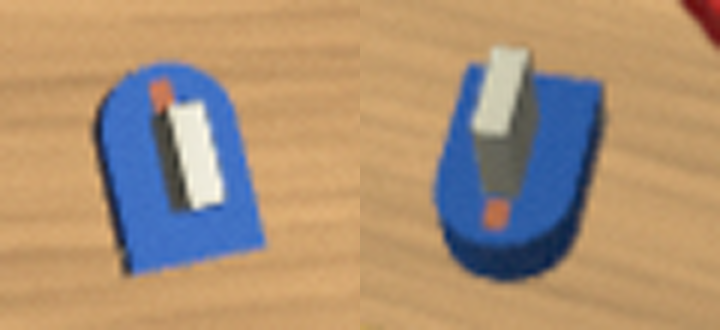

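View pics/c2.png

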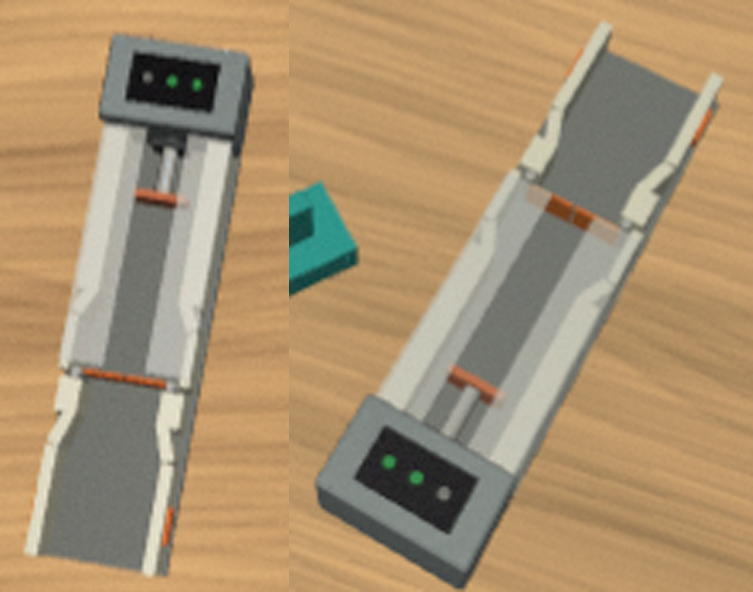

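The crop shows the blue pack with a white upright fin, round nose with copper mark towards +x (top px about 326,191). The dock's infeed opens towards the robot, with the pad visible at top px (217,123).

```bash
cat >> h.py <<'E'
def T(p): return (p[0]/3.4+170,p[1]/3.4+65)
def S(p): return ((p[0]-289)/3.2+220,p[1]/3.2+185)
def tri(d1,p1,d2,p2):
    A=np.zeros((3,3));b=np.zeros(3);R=[]
    for d,p in((d1,p1),(d2,p2)):
        c,r=ray(d,*p);r=r/np.linalg.norm(r);M=np.eye(3)-np.outer(r,r);A+=M;b+=M@c
    return np.linalg.solve(A,b)
E
python3 - <<'E'
from h import *
t=load('top0');s=load('scene0')
print('fin tri',tri(t,(332.4,205.1),s,(192.7,169.3)))
f=onz(t,331.3,197.5,80);r=onz(t,334.7,214.5,80);print('fin',f,r,np.degrees(np.arctan2(f[1]-r[1],f[0]-r[0])))
# scene fin top corners
f=onz(s,170+(492-360)/6,155+134/6,80);r=onz(s,170+(512-360)/6,155+48/6,80);print('fin s',f,r,np.degrees(np.arctan2(f[1]-r[1],f[0]-r[0])))
# pack tail corners at z30
a=onz(t,300+128/6,180+273/6,0);b=onz(t,300+265/6,180+246/6,30);print('tail',a,b,np.degrees(np.arctan2(-(a[0]-b[0]),(a[1]-b[1]))))
P={'Lstart':(41.5,(25,553),(720,78)),'Rstart':(41.5,(157,574),(602,22)),
'hR':(60,(242,130),(372,397)),'hL':(60,(100,119),(515,475))}
for k,(z,a,b) in P.items(): print(k,onz(t,*T(a),z),onz(s,*S(b),z),tri(t,T(a),s,S(b)))
E
```

```text
fin tri [ 448.86487842 -253.26672911   75.35012029]
fin [ 467.65234236 -249.72188651   80.        ] [ 424.45911662 -256.20638664   80.        ] 8.537921784712745
fin s [ 474.66440335 -244.58850967   80.        ] [ 431.97050385 -253.75401676   80.        ] 12.116329747229248
tail [ 398.20078945 -233.08877951    0.        ] [ 408.37203388 -289.37441293   30.        ] 10.243241675908665
Lstart [402.15173531 154.75485534  41.5       ] [408.36182687 153.66389255  41.5       ] [402.63006866 155.51479575  33.56745964]
Rstart [383.13600734  50.75307912  41.5       ] [388.73885995  55.37619015  41.5       ] [382.63633162  53.68883574  31.51553188]
hR [730.62442857 -24.84633112  60.        ] [735.15176198 -13.466681    60.        ] [733.21885587 -19.35270628  49.42158594]
hL [744.3106181   88.16252309  60.        ] [753.50244654  89.91761184  60.        ] [749.59488026  90.37740838  46.72944748]
```

```bash
python3 -m jog '[{"xyz":[0.3,-1,0],"twist":[0,0,0.4],"jaw":1},{"xyz":[0.3,-1,0],"twist":[0,0,0.4],"jaw":1},{"xyz":[0.3,-1,0],"twist":[0,0,0.4],"jaw":1},{"xyz":[0.3,-1,0],"twist":[0,0,0.4],"jaw":1},{"xyz":[0.3,-1,0],"twist":[0,0,0.4],"jaw":1}]' 60
python3 -m jog '[{"xyz":[0.3,-1,0],"twist":[0,0,0.4],"jaw":1},{"xyz":[0.3,-1,0],"twist":[0,0,0.4],"jaw":1},{"xyz":[0.3,-1,0],"twist":[0,0,0.4],"jaw":1},{"xyz":[0.3,-1,0],"twist":[0,0,0.4],"jaw":1},{"xyz":[0.3,-1,0],"twist":[0,0,0.4],"jaw":1}]'
python3 - <<'E'
from h import *
o=bot.get_obs();print(o['clock'],o['ee_pos'],o['tool_rot'],o['ft_force'])
E
```

```text
clock: 0.65
ee_pos: [269.8, 378.0, 231.0]
tool_rot: [0.0, 0.748, 0.663, -0.0]
ft_force: [0.9, -0.2, 0.6]
finger_gap: 85.3
clock: 1.15
ee_pos: [314.8, 228.0, 231.2]
tool_rot: [-0.0, 0.649, 0.761, -0.0]
ft_force: [1.0, -0.8, 0.5]
finger_gap: 85.4
1.15 [314.80612082 228.03106427 231.15579469] [-3.88354697e-07  6.48591097e-01  7.61137037e-01 -2.53512388e-05] [ 1.03036153 -0.81024298  0.45173749]
```

```bash
python3 -m jog '[{"xyz":[1,-0.5,0],"twist":[0,0,0],"jaw":1},{"xyz":[1,-0.5,0],"twist":[0,0,0],"jaw":1},{"xyz":[1,-0.5,0],"twist":[0,0,0],"jaw":1},{"xyz":[1,-0.5,0.4],"twist":[0,0,0],"jaw":1},{"xyz":[1,-0.5,0.4],"twist":[0,0,0],"jaw":1}]'
python3 -m jog '[{"xyz":[1,-0.5,0.4],"twist":[0,0,0],"jaw":1},{"xyz":[1,-0.5,0.4],"twist":[0,0,0],"jaw":1},{"xyz":[1,-0.5,0],"twist":[0,0,0],"jaw":1},{"xyz":[1,-0.5,0],"twist":[0,0,0],"jaw":1},{"xyz":[0,0,0],"twist":[0,0,0],"jaw":1}]'
python3 - <<'E'
from h import *
d=snap('wrist','w1');o=bot.get_obs();print(o['ee_pos'],-np.array(d['R']).T@np.array(d['t']))
E
```

```text
clock: 1.65
ee_pos: [465.5, 153.3, 255.0]
tool_rot: [-0.001, 0.65, 0.76, -0.0]
ft_force: [-0.3, 0.3, 0.3]
finger_gap: 85.3
clock: 2.15
ee_pos: [587.3, 91.9, 278.2]
tool_rot: [0.0, 0.651, 0.759, -0.0]
ft_force: [-0.6, -0.6, 0.9]
finger_gap: 85.7
[585.58745468  93.09771941 278.15916073] [503.02543573  78.23205645 419.93317651]
```

View pics/w1.png

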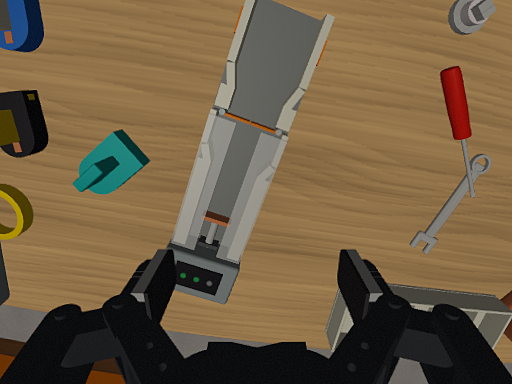

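The wrist view shows the whole dock: infeed mouth at about (245..333, 0..16), flaps at (250,122), pad at (216,218). Next I'll enlarge it to pick edges.

Run:
```python
from h import *
d=load('w1')
a=cv2.resize(d['img'][0:145,200:345],None,fx=4,fy=4,interpolation=cv2.INTER_CUBIC)
cv2.imwrite('pics/c3.png',a[:,:,::-1])
a=cv2.resize(d['img'][100:265,160:300],None,fx=3.6,fy=3.6,interpolation=cv2.INTER_CUBIC)
cv2.imwrite('pics/c4.png',a[:,:,::-1])
```

```text
(no output)
```

View pics/c3.png

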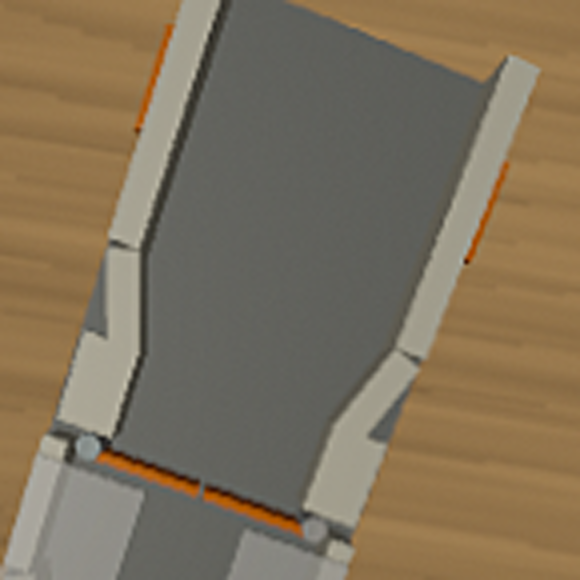

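View pics/c4.png

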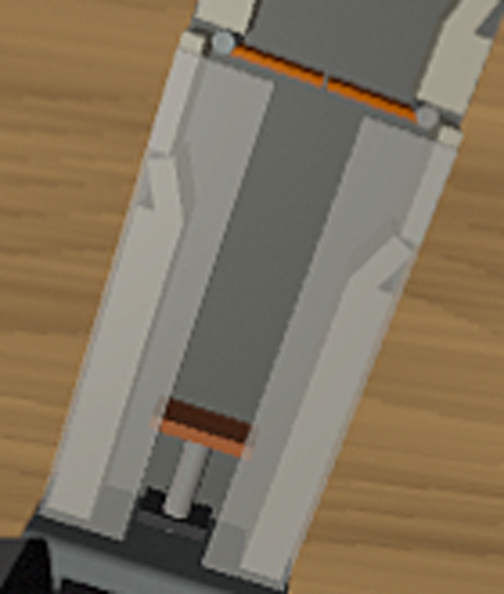

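Run:
```python
from h import *
d=load('w1')
F=[((143,247),41.5,-62,-42),((398,348),41.5,-62,42),((140,350),41.5,-34,-32.5),((335,425),41.5,-34,32.5),((113,437),41.5,-6,-32.5),((304,515),41.5,-6,32.5),
((510,57),41.5,-150,42),((540,72),41.5,-150,56),((145,492),45.5,6,-17),((245,532),45.5,6,17),((58,420),41.5,-6,-56),((347,526),41.5,-6,56)]
W=np.array([onz(d,200+(p[0]+.5)/4-.5,(p[1]+.5)/4-.5,z)[:2] for p,z,_,_ in F]);L=np.array([f[2:] for f in F],float)
def fit(idx):
    w=W[idx];l=L[idx];wc=w.mean(0);lc=l.mean(0)
    H=(l-lc).T@(w-wc);th=np.arctan2(H[0,1]-H[1,0],H[0,0]+H[1,1])
    R=np.array([[np.cos(th),-np.sin(th)],[np.sin(th),np.cos(th)]]);o=wc-R@lc
    return th,R,o
i=np.arange(len(F))
th,R,o=fit(i)
for k in range(2):
    res=W-(L@R.T+o);print(np.degrees(th),o);print(np.round(res@R,1).tolist())
    i=np.where(np.linalg.norm(res,axis=1)<5)[0];th,R,o=fit(i)
np.save('dock.npy',np.array([th,*o]))
def loc(p,z):return R.T@(onz(d,*p,z)[:2]-o)
C4=lambda p:(160+(p[0]+.5)/3.6-.5,100+(p[1]+.5)/3.6-.5)
for p in((160,430),(248,455)):print('pad front?',loc(C4(p),33))
for p in((171,400),(250,425)):print('pad front top/bottom',loc(C4(p),33),loc(C4(p),11))
for p in((325,80),):print('flap',loc(C4(p),33))
for p in((125,540),(205,567)):print('cover end',loc(C4(p),45.5))
```

```text
-10.951325759368304 [541.9849234   75.52305424]
[[-1.2, 1.1], [-0.4, 0.7], [-0.7, 0.2], [-0.1, 0.3], [-0.9, 0.5], [1.4, 1.1], [0.7, 0.8], [1.3, -3.3], [-0.6, 0.2], [0.5, 0.4], [-0.1, 6.1], [-0.0, -8.0]]
-10.831474478085584 [542.0695592   75.81293145]
[[-1.3, 0.9], [-0.3, 0.5], [-0.8, 0.0], [-0.1, 0.0], [-1.0, 0.2], [1.5, 0.8], [0.8, 0.8], [1.4, -3.3], [-0.6, -0.1], [0.6, 0.0], [-0.2, 5.8], [0.1, -8.3]]
pad front? [154.05126925 -17.88198632]
pad front? [152.60636879  19.38153761]
pad front top/bottom [139.78033502 -17.39328401] [149.93411954 -18.10014065]
pad front top/bottom [139.48362462  16.02252302] [149.62053897  17.21560104]
flap [-0.27156313 -0.52663356]
cover end [200.50495758 -17.27585194]
cover end [201.50756443  17.48636572]
```

```bash
python3 -m jog '[{"xyz":[-0.1,-1,0],"twist":[0,0,0],"jaw":1},{"xyz":[-0.1,-1,0],"twist":[0,0,0],"jaw":1},{"xyz":[-0.1,-1,0],"twist":[0,0,0],"jaw":1},{"xyz":[-0.1,-1,0],"twist":[0,0,0],"jaw":1},{"xyz":[-0.1,-1,0],"twist":[0,0,0],"jaw":1}]'
python3 -m jog '[{"xyz":[-0.1,-1,-0.5],"twist":[0,0,0],"jaw":1},{"xyz":[-0.1,-1,-0.5],"twist":[0,0,0],"jaw":1},{"xyz":[-0.1,-1,-0.5],"twist":[0,0,0],"jaw":1},{"xyz":[-0.1,-1,-0.5],"twist":[0,0,0],"jaw":1},{"xyz":[-0.1,-1,-0.5],"twist":[0,0,0],"jaw":1}]'
python3 -m jog '[{"xyz":[0,-0.7,0],"twist":[0,0,0],"jaw":1},{"xyz":[0,0,0],"twist":[0,0,0],"jaw":1},{"xyz":[0,0,0],"twist":[0,0,0],"jaw":1}]'
python3 - <<'E'
from h import *
d=snap('wrist','w2');o=bot.get_obs();print(o['ee_pos'],o['tool_rot'],o['ft_force'])
E
```

```text
clock: 2.7
ee_pos: [568.7, -55.8, 279.2]
tool_rot: [-0.0, 0.649, 0.761, -0.0]
ft_force: [-0.6, 0.7, 0.3]
finger_gap: 85.4
clock: 3.2
ee_pos: [554.0, -205.7, 203.7]
tool_rot: [-0.0, 0.649, 0.761, 0.0]
ft_force: [0.8, -0.5, -0.7]
finger_gap: 85.3
clock: 3.5
ee_pos: [554.5, -226.0, 204.3]
tool_rot: [-0.0, 0.65, 0.76, 0.0]
ft_force: [0.5, 0.4, 0.3]
finger_gap: 85.1
[ 554.7149733  -225.53113423  204.52692415] [-1.55840980e-04  6.49393162e-01  7.60452788e-01  2.30991194e-04] [-0.0938993   0.93238959  0.54512079]
```

View pics/w2.png

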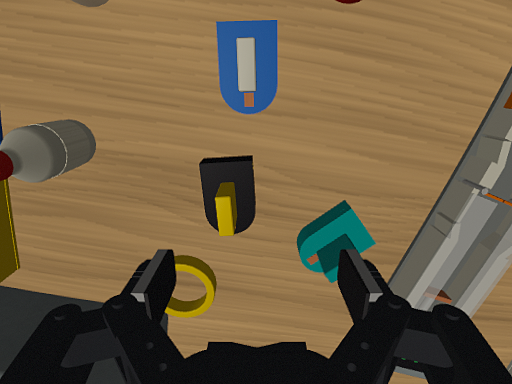

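Run:
```python
from h import *
d=load('w2');hsv=cv2.cvtColor(d['img'],cv2.COLOR_RGB2HSV)
w=cv2.inRange(hsv,(0,0,150),(180,60,255));m=np.zeros_like(w);m[25:100,228:264]=w[25:100,228:264]
k,l,st,ce=cv2.connectedComponentsWithStats(m);i=1+np.argmax(st[1:,4]);print(st[i],ce[i])
q=cv2.boxPoints(cv2.minAreaRect(cv2.findNonZero((l==i).astype(np.uint8))))
for p in q:print(p,onz(d,*p,80))
P=np.array([onz(d,*p,80)[:2] for p in q]);print('ctr',P.mean(0),onz(d,*ce[i],80))
e=P[1]-P[0],P[2]-P[1];[print(np.linalg.norm(x),np.degrees(np.arctan2(x[1],x[0]))) for x in e]
b=cv2.inRange(hsv,(105,120,60),(128,255,255));b[:,:200]=0;b[130:]=0;b[:,290:]=0
c=max(cv2.findContours(b,0,1)[0],key=cv2.contourArea)[:,0]
X=np.array([onz(d,*map(float,p),30)[:2] for p in c])
for th in (7,8,9,10,11):
    a=np.radians(th);u=X@[np.cos(a),np.sin(a)];v=X@[-np.sin(a),np.cos(a)]
    cu=(u.max()+u.min())/2;cv=(v.max()+v.min())/2
    print(th,np.ptp(u),np.ptp(v),cu*np.cos(a)-cv*np.sin(a),cu*np.sin(a)+cv*np.cos(a))
```

```text
[237  38  18  53 879] [245.49715586  63.68373151]
[236.35184   38.017517] [ 430.38325355 -263.09207492   80.        ]
[252.98834   37.567886] [ 427.90934518 -249.44509479   80.        ]
[254.40512  89.98906] [ 469.15884854 -241.81198244   80.        ]
[237.76862  90.43869] [ 471.77742829 -256.10811732   80.        ]
ctr [ 449.80721889 -252.61431737] [ 449.11358703 -252.6208586    80.        ]
13.869401181852831 100.27492904393183
41.94980252379493 10.483842733423174
7 89.98801790457753 61.902705033399855 448.7628291168292 -253.3617244545938
8 89.50211533775956 60.84695561184907 448.978184251124 -253.1316032335471
9 88.99739934410456 59.77267161818122 449.1895499589208 -252.89344549157073
10 88.78869650121248 58.680180289707664 449.3526332937149 -252.65508149678192
11 89.03267100999267 59.14991585121436 449.21686467688164 -252.17409582458174
```

```bash
python3 -m jog '[{"xyz":[-0.9,-0.25,0],"twist":[0,0,0.13],"jaw":1},{"xyz":[-0.9,-0.25,0],"twist":[0,0,0],"jaw":1},{"xyz":[-0.9,-0.2,-0.3],"twist":[0,0,0],"jaw":1},{"xyz":[-0.81,-0.2,-0.5],"twist":[0,0,0],"jaw":1},{"xyz":[0,0,-0.9],"twist":[0,0,0],"jaw":1}]'
python3 -m jog '[{"xyz":[0,0,-0.9],"twist":[0,0,0],"jaw":1},{"xyz":[0,0,-0.9],"twist":[0,0,0],"jaw":1},{"xyz":[0,0,-0.5],"twist":[0,0,0],"jaw":1},{"xyz":[0,0,0],"twist":[0,0,0],"jaw":1}]'
python3 - <<'E'
from h import *
o=bot.get_obs();print(o['ee_pos'],o['tool_rot'],o['ft_force']);snap('scene','s3');d=load('s3');cv2.imwrite('pics/c5.png',cv2.resize(d['img'][80:260,110:310],None,fx=3,fy=3)[:,:,::-1])
E
```

```text
clock: 4.05
ee_pos: [448.9, -253.7, 155.0]
tool_rot: [0.002, 0.643, 0.766, -0.0]
ft_force: [0.9, -0.9, 0.4]
finger_gap: 85.7
clock: 4.45
ee_pos: [448.4, -251.1, 82.4]
tool_rot: [-0.002, 0.642, 0.767, 0.0]
ft_force: [-0.2, 0.5, 1.2]
finger_gap: 85.5
[ 448.44793618 -251.13122511   82.42610914] [-2.21103383e-03  6.42030279e-01  7.66676065e-01  2.08792166e-04] [-0.19669492  0.48589872  1.19512501]
```

View pics/c5.png

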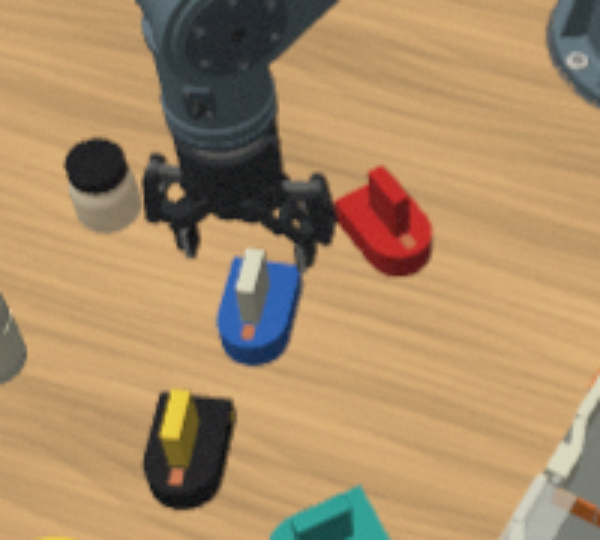

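```bash
python3 - <<'E'
from h import *
t=load('top0')
for p in((290,245),(312,265),(294,241),(320,255)):print(p,onz(t,*p,60))
for p in((400,232),):print('cap',onz(t,*p,70))
E
python3 -m jog '[{"xyz":[0.03,-0.05,-0.4],"twist":[0,0,0],"jaw":1},{"xyz":[0,0,-0.4],"twist":[0,0,0],"jaw":1},{"xyz":[0,0,-0.35],"twist":[0,0,0],"jaw":1},{"xyz":[0,0,0],"twist":[0,0,0],"jaw":1}]'
```

```text
(290, 245) [ 350.05518178 -142.44799868   60.        ]
(312, 265) [ 298.3328197  -196.48983322   60.        ]
(294, 241) [ 359.99561581 -153.04883591   60.        ]
(320, 255) [ 323.03056609 -217.80934868   60.        ]
cap [ 376.55706091 -418.24976094   70.        ]
clock: 4.9
ee_pos: [449.4, -254.3, 48.0]
tool_rot: [-0.002, 0.643, 0.766, 0.0]
ft_force: [-0.5, 0.6, 0.2]
finger_gap: 85.1
```

```bash
python3 -m jog '[{"xyz":[0,0.03,-0.05],"twist":[0,0,0],"jaw":-1},{"xyz":[0,0,0],"twist":[0,0,0],"jaw":-1},{"xyz":[0,0,0],"twist":[0,0,0],"jaw":-1},{"xyz":[0,0,0],"twist":[0,0,0],"jaw":-1},{"xyz":[0,0,0],"twist":[0,0,0],"jaw":-1}]' 70
python3 -m jog '[{"xyz":[0,0,0],"twist":[0,0,0],"jaw":-1},{"xyz":[0,0,0],"twist":[0,0,0],"jaw":-1},{"xyz":[0,0,0],"twist":[0,0,0],"jaw":-1},{"xyz":[0,0,0],"twist":[0,0,0],"jaw":-1}]'
python3 -c "
from h import *
print(bot.get_obs()['ft_force'],bot.get_obs()['moment'],bot.get_obs()['ee_pos'])"
```

```text
clock: 5.4
ee_pos: [450.5, -254.3, 48.5]
tool_rot: [0.0, 0.643, 0.766, 0.0]
ft_force: [-0.0, -0.8, -2.8]
finger_gap: 15.1
clock: 5.8
ee_pos: [450.4, -254.3, 48.3]
tool_rot: [-0.0, 0.643, 0.766, 0.0]
ft_force: [-0.9, 1.3, 1.2]
finger_gap: 14.8
[-0.87551394  1.29811997  1.20022384] [ 0.09851135  0.0745513  -0.04731665] [ 450.40087554 -254.27759202   48.27307912]
```

```bash
python3 -m jog '[{"xyz":[0,0,0.3],"twist":[0,0,0],"jaw":-1},{"xyz":[0,0,0.6],"twist":[0,0,0],"jaw":-1},{"xyz":[0,0,0.8],"twist":[0,0,0],"jaw":-1},{"xyz":[0,0,0.8],"twist":[0,0,0],"jaw":-1},{"xyz":[0,0,0.5],"twist":[0,0,0],"jaw":-1}]'
python3 -m jog '[{"xyz":[0,0.4,0],"twist":[0,0,-0.2],"jaw":-1},{"xyz":[0,0.8,0],"twist":[0,0,-0.2],"jaw":-1},{"xyz":[0,0.9,0],"twist":[0,0,-0.2],"jaw":-1},{"xyz":[0,0.9,0],"twist":[0,0,-0.2],"jaw":-1},{"xyz":[0,0.9,0],"twist":[0,0,-0.2],"jaw":-1}]'
python3 -m jog '[{"xyz":[0,0.9,0],"twist":[0,0,-0.2],"jaw":-1},{"xyz":[0,0.9,0],"twist":[0,0,-0.2],"jaw":-1},{"xyz":[0,0.9,0],"twist":[0,0,-0.2],"jaw":-1},{"xyz":[0,0.9,0],"twist":[0,0,-0.2],"jaw":-1},{"xyz":[0,0.9,0],"twist":[0,0,-0.2],"jaw":-1}]'
python3 -m jog '[{"xyz":[-0.1,0.9,0],"twist":[0,0,-0.2],"jaw":-1},{"xyz":[-0.1,0.9,0],"twist":[0,0,-0.2],"jaw":-1},{"xyz":[0,0.9,0],"twist":[0,0,-0.2],"jaw":-1},{"xyz":[0,0.4,0],"twist":[0,0,0],"jaw":-1},{"xyz":[0,0,0],"twist":[0,0,0],"jaw":-1}]'
python3 -m jog '[{"xyz":[0,0,0],"twist":[0,0,0],"jaw":-1},{"xyz":[0,0,0],"twist":[0,0,0],"jaw":-1}]'
python3 - <<'E'
from h import *
o=bot.get_obs();print(o['ee_pos'],2*np.degrees(np.arctan2(o['tool_rot'][2],o['tool_rot'][1])),o['ft_force'])
d=snap('scene','s4');w=snap('wrist','w4')
cv2.imwrite('pics/c6.png',cv2.resize(d['img'][110:350,200:400],None,fx=2.5,fy=2.5)[:,:,::-1])
E
```

```text
clock: 6.3
ee_pos: [451.0, -255.0, 140.6]
tool_rot: [0.001, 0.643, 0.766, -0.0]
ft_force: [0.2, -0.8, -3.1]
finger_gap: 15.2
clock: 6.8
ee_pos: [450.3, -136.5, 138.7]
tool_rot: [0.0, 0.695, 0.719, 0.0]
ft_force: [0.5, -0.1, -2.4]
finger_gap: 14.8
clock: 7.3
ee_pos: [450.3, -1.3, 138.8]
tool_rot: [0.0, 0.743, 0.669, 0.0]
ft_force: [0.2, 0.3, -2.6]
finger_gap: 15.0
clock: 7.8
ee_pos: [444.3, 91.7, 138.6]
tool_rot: [0.0, 0.769, 0.639, 0.0]
ft_force: [-0.7, -0.7, -2.8]
finger_gap: 15.0
clock: 8.0
ee_pos: [444.6, 89.7, 138.4]
tool_rot: [0.0, 0.771, 0.637, -0.0]
ft_force: [0.4, -1.3, -2.5]
finger_gap: 15.1
[444.63134448  89.73958864 138.36224383] 79.183878331291 [ 0.35895076 -1.3347934  -2.48319934]
```

View pics/c6.png

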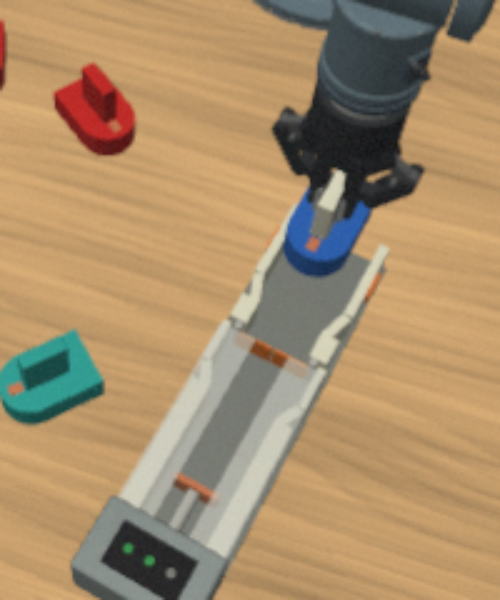

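View pics/w4.png

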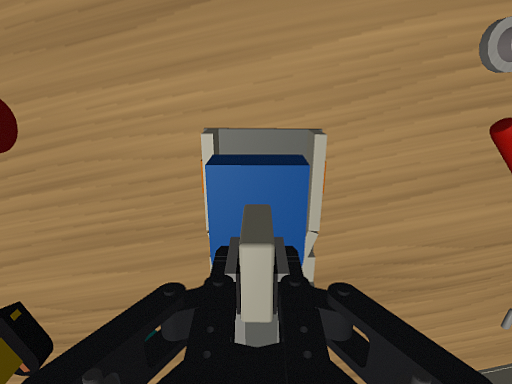

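Run:
```python
from h import *
w=load('w4');cv2.imwrite('pics/c7.png',cv2.resize(w['img'][120:250,190:340],None,fx=5,fy=4.5)[:,:,::-1])
```

```text
(no output)
```

View pics/c7.png

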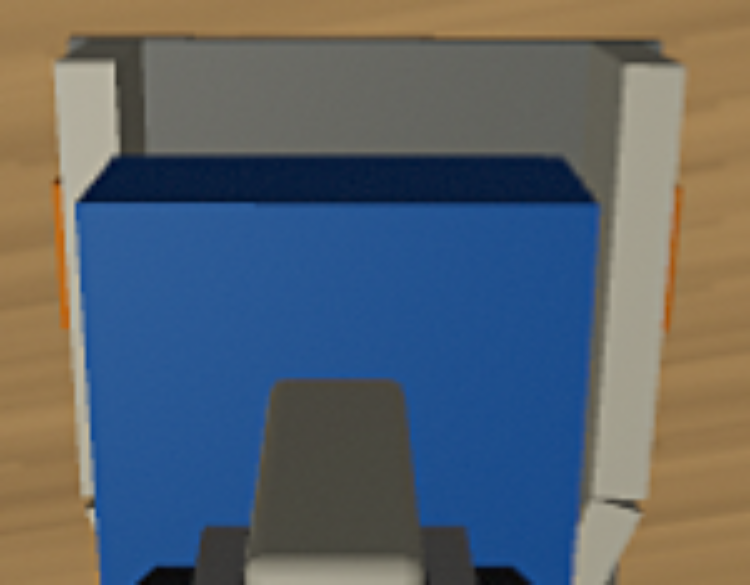

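Run:
```python
from h import *
w=load('w4');o=bot.get_obs();th,ox,oy=np.load('dock.npy')
R=np.array([[np.cos(th),-np.sin(th)],[np.sin(th),np.cos(th)]]);O=np.array([ox,oy])
C=lambda p:(190+(p[0]+.5)/5-.5,120+(p[1]+.5)/4.5-.5)
zt=o['ee_pos'][2]-48.3+30
print('tcp dock',R.T@(o['ee_pos'][:2]-O))
a=R.T@(onz(w,*C((78,203)),zt)[:2]-O);b=R.T@(onz(w,*C((598,203)),zt)[:2]-O)
print('tail top',a,b,np.degrees(np.arctan2(b[0]-a[0],b[1]-a[1])),(a+b)/2+[45,0])
a=R.T@(onz(w,*C((108,157)),zt-30)[:2]-O);b=R.T@(onz(w,*C((565,157)),zt-30)[:2]-O);print('tail bot',a,b,(a+b)/2+[45,0])
for p,y in(((118,63),-42),((625,63),42)):
    print('start inner',R.T@(onz(w,*C(p),41.5)[:2]-O),y)
```

```text
tcp dock [-98.34582714  -4.63273181]
tail top [-143.9173909   -34.60119282] [-143.93854467   24.50465358] -0.02050594498715521 [-98.92796779  -5.04826962]
tail bot [-143.49896473  -35.65568602] [-143.51985287   25.30352938] [-98.5094088   -5.17607832]
start inner [-150.66486478  -40.88128492] -42
start inner [-150.73958509   42.15969064] 42
```

```bash
python3 -m jog '[{"xyz":[0.03,0.18,-0.5],"twist":[0,0,0],"jaw":-1},{"xyz":[0,0,-0.8],"twist":[0,0,0],"jaw":-1},{"xyz":[0,0,-0.8],"twist":[0,0,0],"jaw":-1},{"xyz":[0,0,-0.5],"twist":[0,0,0],"jaw":-1},{"xyz":[0,0,0],"twist":[0,0,0],"jaw":-1}]'
python3 -m jog '[{"xyz":[0,0,-0.06],"twist":[0,0,0],"jaw":-1},{"xyz":[0,0,-0.05],"twist":[0,0,0],"jaw":-1},{"xyz":[0,0,0],"twist":[0,0,0],"jaw":-1}]'
python3 - <<'E'
from h import *
o=bot.get_obs();th,ox,oy=np.load('dock.npy')
R=np.array([[np.cos(th),-np.sin(th)],[np.sin(th),np.cos(th)]]);print(R.T@(o['ee_pos'][:2]-[ox,oy]),o['ee_pos'],o['ft_force'])
d=snap('wrist','w5');cv2.imwrite('pics/c8.png',cv2.resize(d['img'][120:320,170:350],None,fx=3,fy=3)[:,:,::-1])
E
```

```text
clock: 8.6
ee_pos: [443.4, 95.4, 58.2]
tool_rot: [-0.002, 0.771, 0.637, -0.002]
ft_force: [-1.2, -0.4, -2.5]
finger_gap: 15.3
clock: 8.9
ee_pos: [446.1, 95.9, 57.7]
tool_rot: [0.001, 0.77, 0.637, 0.001]
ft_force: [0.3, 0.7, -2.8]
finger_gap: 15.2
[-98.07156515   1.65969453] [446.05711188  95.87275289  57.73204142] [ 0.32380918  0.69104896 -2.8413486 ]
```

View pics/c8.png

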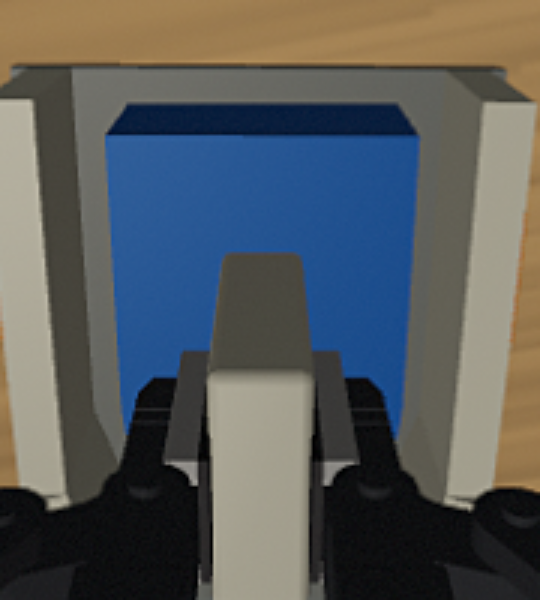

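```bash
python3 -m jog '[{"xyz":[0,0,-0.05],"twist":[0,0,0],"jaw":-1},{"xyz":[0,0,0],"twist":[0,0,0],"jaw":-1}]'
python3 -m jog '[{"xyz":[0,0,-0.04],"twist":[0,0,0],"jaw":-1},{"xyz":[0,0,0],"twist":[0,0,0],"jaw":-1}]'
python3 - <<'E'
from h import *
o=bot.get_obs();print(o['ft_force'])
w=load('w5');th,ox,oy=np.load('dock.npy')
R=np.array([[np.cos(th),-np.sin(th)],[np.sin(th),np.cos(th)]]);O=np.array([ox,oy])
C=lambda p:(170+(p[0]+.5)/3-.5,120+(p[1]+.5)/3-.5)
L=lambda p,z:np.round(R.T@(onz(w,*C(p),z)[:2]-O),1)
print('tail top',L((106,135),38),L((418,135),38));print('bot',L((128,104),8),L((398,104),8));print('start',L((34,99),41.5),L((484,99),41.5))
E
```

```text
clock: 9.15
ee_pos: [445.5, 96.0, 55.7]
tool_rot: [0.0, 0.77, 0.638, 0.0]
ft_force: [-0.4, 0.9, -2.1]
finger_gap: 15.0
clock: 9.35
ee_pos: [445.4, 96.1, 54.3]
tool_rot: [0.0, 0.77, 0.638, 0.0]
ft_force: [0.8, -0.3, -1.8]
finger_gap: 15.1
[ 0.76500123 -0.32980621 -1.79678179]
tail top [-143.3  -28.6] [-143.3   31. ]
bot [-142.9  -28.8] [-143.    31.7]
start [-151.  -41.] [-151.1   42.2]
```

```bash
python3 -m jog '[{"xyz":[0.25,-0.064,0],"twist":[0,0,0],"jaw":-1},{"xyz":[0.25,-0.048,0],"twist":[0,0,0],"jaw":-1},{"xyz":[0.25,-0.048,0],"twist":[0,0,0],"jaw":-1},{"xyz":[0.25,-0.048,0],"twist":[0,0,0],"jaw":-1},{"xyz":[0.25,-0.048,0],"twist":[0,0,0],"jaw":-1}]'
cat >> h.py <<'E'
def rep():
    o=bot.get_obs();th,ox,oy=np.load('dock.npy')
    R=np.array([[np.cos(th),-np.sin(th)],[np.sin(th),np.cos(th)]])
    print('dock xy',np.round(R.T@(o['ee_pos'][:2]-[ox,oy]),1),'z',round(o['ee_pos'][2],1),'F dock',np.round(R.T@o['ft_force'][:2],1),'Fz',round(o['ft_force'][2],1),'M',np.round(o['moment'],2),'yaw',round(2*np.degrees(np.arctan2(o['tool_rot'][2],o['tool_rot'][1]))-90-np.degrees(th),2),'t',round(o['clock'],2),'gap',round(o['finger_gap'],1))
E
python3 -c "from h import *;rep()"
```

```text
clock: 9.85
ee_pos: [483.3, 88.2, 54.3]
tool_rot: [-0.0, 0.77, 0.637, -0.0]
ft_force: [-1.8, 0.3, 1.4]
finger_gap: 15.0
dock xy [-60.    1.2] z 54.3 F dock [-1.8 -0.1] Fz 1.4 M [ 0.03  0.37 -0.05] yaw 0.04 t 9.85 gap 15.0
```

```bash
python3 -m jog '[{"xyz":[0.16,-0.031,0.02],"twist":[0,0,0],"jaw":-1},{"xyz":[0.16,-0.031,0],"twist":[0,0,0],"jaw":-1},{"xyz":[0.16,-0.031,0],"twist":[0,0,0],"jaw":-1},{"xyz":[0.1,-0.02,0],"twist":[0,0,0],"jaw":-1},{"xyz":[0.1,-0.02,0],"twist":[0,0,0],"jaw":-1}]'
python3 -c "from h import *;rep()"
python3 -m jog '[{"xyz":[0.1,-0.019,0],"twist":[0,0,0],"jaw":-1},{"xyz":[0.1,-0.019,0],"twist":[0,0,0],"jaw":-1},{"xyz":[0.1,-0.019,0],"twist":[0,0,0],"jaw":-1}]'
python3 -c "from h import *;rep()"
```

```text
clock: 10.35
ee_pos: [502.1, 84.6, 54.4]
tool_rot: [-0.001, 0.77, 0.638, -0.001]
ft_force: [-6.8, 1.6, 3.0]
finger_gap: 14.9
dock xy [-40.9   1.1] z 54.4 F dock [-7.   0.3] Fz 3.0 M [ 0.16  1.22 -0.04] yaw 0.05 t 10.35 gap 14.9
clock: 10.65
ee_pos: [509.7, 83.3, 54.5]
tool_rot: [-0.002, 0.77, 0.638, -0.002]
ft_force: [-10.6, 3.1, 8.3]
finger_gap: 15.0
dock xy [-33.2   1.3] z 54.5 F dock [-11.    1.1] Fz 8.3 M [ 0.33  2.05 -0.06] yaw 0.07 t 10.65 gap 15.0
```

```bash
python3 -m jog '[{"xyz":[0,0,0.03],"twist":[0,0,0],"jaw":-1},{"xyz":[0,0,0],"twist":[0,0,0],"jaw":-1}]'
python3 - <<'E'
from h import *
rep()
d=snap('scene','s6');cv2.imwrite('pics/c9.png',cv2.resize(d['img'][150:350,220:370],None,fx=3,fy=3)[:,:,::-1])
E
```

```text
clock: 10.85
ee_pos: [510.2, 83.1, 54.8]
tool_rot: [-0.002, 0.77, 0.638, -0.002]
ft_force: [-6.3, 1.7, -3.3]
finger_gap: 14.9
dock xy [-32.7   1.1] z 54.8 F dock [-6.5  0.4] Fz -3.3 M [ 0.23  1.06 -0.01] yaw 0.07 t 10.85 gap 14.9
```

View pics/c9.png

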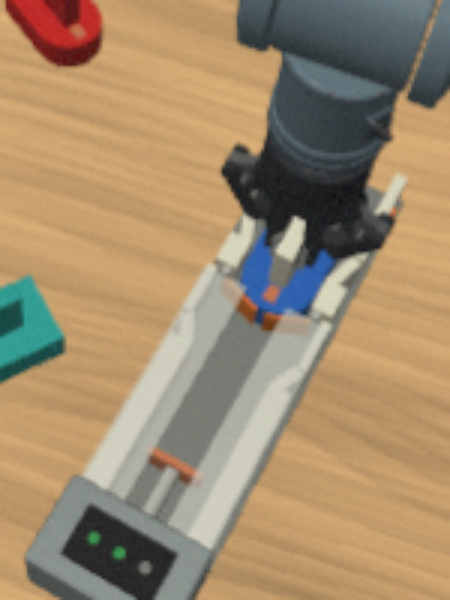

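The picture shows the nose parting the flaps on the centre line (265,305). Raising slightly took the floor load off, so I'll go on in small steps.

```bash
for i in 1; do
python3 -m jog '[{"xyz":[0.1,-0.019,0],"twist":[0,0,0],"jaw":-1},{"xyz":[0.1,-0.019,0],"twist":[0,0,0],"jaw":-1},{"xyz":[0.1,-0.019,0],"twist":[0,0,0],"jaw":-1}]' >/dev/null; python3 -c "from h import *;rep()"; done
python3 -m jog '[{"xyz":[0.1,-0.019,0.01],"twist":[0,0,0],"jaw":-1},{"xyz":[0.1,-0.019,0],"twist":[0,0,0],"jaw":-1},{"xyz":[0.1,-0.019,0],"twist":[0,0,0],"jaw":-1}]' >/dev/null; python3 -c "from h import *;rep()"
```

```text
dock xy [-24.5   1.1] z 54.6 F dock [-11.3   0.9] Fz 2.5 M [ 0.33  1.95 -0.04] yaw 0.07 t 11.2 gap 15.0
dock xy [-16.2   1.1] z 54.7 F dock [-12.1  -1.4] Fz 2.2 M [ 0.29  2.22 -0.01] yaw 0.08 t 11.5 gap 15.4
```

```bash
python3 -m jog '[{"xyz":[0.1,-0.019,0.02],"twist":[0,0,0],"jaw":-1},{"xyz":[0.1,-0.019,0],"twist":[0,0,0],"jaw":-1},{"xyz":[0.1,-0.019,0],"twist":[0,0,0],"jaw":-1}]' >/dev/null; python3 -c "from h import *;rep()"
python3 -m jog '[{"xyz":[0.1,-0.019,0],"twist":[0,0,0],"jaw":-1},{"xyz":[0.1,-0.019,0],"twist":[0,0,0],"jaw":-1},{"xyz":[0.1,-0.019,0],"twist":[0,0,0],"jaw":-1}]' >/dev/null; python3 -c "from h import *;rep()"
```

```text
dock xy [-6.5  1. ] z 55.0 F dock [-7.3 -1. ] Fz -3.5 M [0.15 1.57 0.11] yaw 0.08 t 11.8 gap 14.9
dock xy [3.7 1. ] z 55.3 F dock [-5.8 -0.9] Fz -1.9 M [ 0.05  1.16 -0.01] yaw 0.07 t 12.1 gap 14.9
```

```bash
python3 -m jog '[{"xyz":[0.13,-0.025,0],"twist":[0,0,0],"jaw":-1},{"xyz":[0.13,-0.025,0],"twist":[0,0,0],"jaw":-1},{"xyz":[0.13,-0.025,0],"twist":[0,0,0],"jaw":-1},{"xyz":[0.13,-0.025,0],"twist":[0,0,0],"jaw":-1}]' >/dev/null; python3 -c "from h import *;rep()"
python3 -m jog '[{"xyz":[0.13,-0.025,0],"twist":[0,0,0],"jaw":-1},{"xyz":[0.13,-0.025,0],"twist":[0,0,0],"jaw":-1},{"xyz":[0.13,-0.025,0],"twist":[0,0,0],"jaw":-1},{"xyz":[0.13,-0.025,0],"twist":[0,0,0],"jaw":-1}]' >/dev/null; python3 -c "from h import *;rep()"
```

```text
dock xy [22.4  1.1] z 56.7 F dock [-2.6 -0.9] Fz -2.7 M [ 0.08  0.52 -0.02] yaw 0.05 t 12.5 gap 15.1
dock xy [38.4  1.1] z 56.8 F dock [-2.5 -0.2] Fz -3.2 M [ 0.09  0.54 -0.05] yaw 0.05 t 12.9 gap 15.1
```

```bash
python3 -m jog '[{"xyz":[0.13,-0.025,-0.02],"twist":[0,0,0],"jaw":-1},{"xyz":[0.13,-0.025,-0.02],"twist":[0,0,0],"jaw":-1},{"xyz":[0.13,-0.025,0],"twist":[0,0,0],"jaw":-1}]' >/dev/null; python3 -c "from h import *;rep()"
python3 -m jog '[{"xyz":[0.13,-0.025,-0.01],"twist":[0,0,0],"jaw":-1},{"xyz":[0.13,-0.025,0],"twist":[0,0,0],"jaw":-1},{"xyz":[0.1,-0.02,0],"twist":[0,0,0],"jaw":-1}]' >/dev/null; python3 -c "from h import *;rep()"
python3 - <<'E'
from h import *
d=snap('scene','s7');cv2.imwrite('pics/c10.png',cv2.resize(d['img'][150:350,220:370],None,fx=3,fy=3)[:,:,::-1])
E
```

```text
dock xy [50.   1.1] z 55.3 F dock [-2.3 -0.7] Fz -1.8 M [ 0.08  0.52 -0.02] yaw 0.05 t 13.2 gap 15.2
dock xy [61.2  1.1] z 55.2 F dock [-3.5 -0.2] Fz -1.8 M [0.02 0.6  0.05] yaw 0.05 t 13.5 gap 14.7
```

View pics/c10.png

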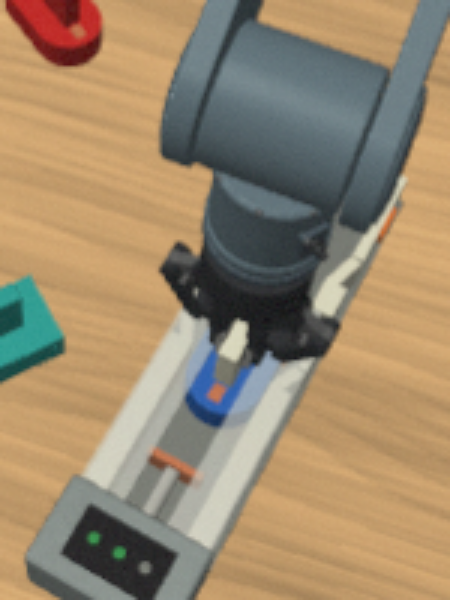

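```bash
python3 -m jog '[{"xyz":[0.13,-0.025,0],"twist":[0,0,0],"jaw":-1},{"xyz":[0.13,-0.025,0],"twist":[0,0,0],"jaw":-1},{"xyz":[0.13,-0.025,0],"twist":[0,0,0],"jaw":-1},{"xyz":[0.13,-0.025,0],"twist":[0,0,0],"jaw":-1}]' >/dev/null; python3 -c "from h import *;rep()"
python3 -m jog '[{"xyz":[0.13,-0.025,0],"twist":[0,0,0],"jaw":-1},{"xyz":[0.13,-0.025,0],"twist":[0,0,0],"jaw":-1},{"xyz":[0.13,-0.025,0],"twist":[0,0,0],"jaw":-1}]' >/dev/null; python3 -c "from h import *;rep()"
python3 -m jog '[{"xyz":[0.06,-0.012,0],"twist":[0,0,0],"jaw":-1},{"xyz":[0.06,-0.012,0],"twist":[0,0,0],"jaw":-1}]' >/dev/null; python3 -c "from h import *;rep()"
```

```text
dock xy [77.   1.1] z 55.2 F dock [-2.9 -0.6] Fz -1.9 M [0.09 0.59 0.06] yaw 0.05 t 13.95 gap 15.5
dock xy [89.9  1.1] z 55.7 F dock [-0.2  0.2] Fz -2.0 M [ 0.05 -0.07 -0.05] yaw 0.04 t 14.25 gap 14.9
dock xy [92.7  1. ] z 55.3 F dock [0.1 0.6] Fz -2.4 M [ 0.02  0.   -0.01] yaw 0.05 t 14.45 gap 14.9
```

```bash
J='x'; python3 -m jog '[{"xyz":[0.05,-0.01,0],"twist":[0,0,0],"jaw":-1},{"xyz":[0.05,-0.01,0],"twist":[0,0,0],"jaw":-1}]' >/dev/null; python3 -c "from h import *;rep()"
python3 -m jog '[{"xyz":[0.05,-0.01,0],"twist":[0,0,0],"jaw":-1},{"xyz":[0.05,-0.01,0],"twist":[0,0,0],"jaw":-1}]' >/dev/null; python3 -c "from h import *;rep()"
python3 -m jog '[{"xyz":[0.05,-0.01,0],"twist":[0,0,0],"jaw":-1},{"xyz":[0.05,-0.01,0],"twist":[0,0,0],"jaw":-1}]' >/dev/null; python3 -c "from h import *;rep()"
python3 -m jog '[{"xyz":[0.05,-0.01,0],"twist":[0,0,0],"jaw":-1},{"xyz":[0.05,-0.01,0],"twist":[0,0,0],"jaw":-1}]' >/dev/null; python3 -c "from h import *;rep()"
```

```text
dock xy [95.4  1. ] z 55.2 F dock [0.6 0.5] Fz -2.8 M [ 0.04 -0.02  0.02] yaw 0.05 t 14.65 gap 15.1
dock xy [98.5  1. ] z 55.2 F dock [ 0.4 -0.2] Fz -3.2 M [-0.03  0.04 -0.02] yaw 0.05 t 14.85 gap 14.7
dock xy [101.5   1. ] z 55.2 F dock [0.6 0.7] Fz -2.4 M [0.04 0.01 0.06] yaw 0.05 t 15.05 gap 15.3
dock xy [104.6   0.9] z 55.2 F dock [-2.  -0.6] Fz -1.6 M [0.06 0.62 0.02] yaw 0.05 t 15.25 gap 15.1
```

```bash
python3 -m jog '[{"xyz":[0.033,-0.006,0],"twist":[0,0,0],"jaw":-1},{"xyz":[0,0,0],"twist":[0,0,0],"jaw":-1}]' >/dev/null; python3 -c "from h import *;rep()"
python3 -m jog '[{"xyz":[0.033,-0.006,0],"twist":[0,0,0],"jaw":-1},{"xyz":[0,0,0],"twist":[0,0,0],"jaw":-1}]' >/dev/null; python3 -c "from h import *;rep()"
python3 -m jog '[{"xyz":[0.033,-0.006,0],"twist":[0,0,0],"jaw":-1},{"xyz":[0,0,0],"twist":[0,0,0],"jaw":-1}]' >/dev/null; python3 -c "from h import *;rep()"
```

```text
dock xy [104.6   1. ] z 54.9 F dock [-4.2  0.5] Fz -0.5 M [ 0.12  0.76 -0.03] yaw 0.05 t 15.45 gap 15.0
dock xy [105.2   1. ] z 54.8 F dock [-5.8 -0.5] Fz 1.0 M [ 0.16  1.03 -0.02] yaw 0.06 t 15.65 gap 15.1
dock xy [105.9   1. ] z 54.8 F dock [-6.7 -1.5] Fz 0.3 M [ 0.1   1.17 -0.07] yaw 0.06 t 15.85 gap 14.9
```

```bash
python3 -m jog '[{"xyz":[0.066,-0.012,0.01],"twist":[0,0,0],"jaw":-1},{"xyz":[0,0,0],"twist":[0,0,0],"jaw":-1}]' >/dev/null; python3 -c "from h import *;rep()"
python3 -m jog '[{"xyz":[0.066,-0.012,0],"twist":[0,0,0],"jaw":-1},{"xyz":[0,0,0],"twist":[0,0,0],"jaw":-1}]' >/dev/null; python3 -c "from h import *;rep()"
```

```text
dock xy [107.5   1. ] z 54.9 F dock [-7.1 -1.5] Fz 1.6 M [0.16 1.33 0.01] yaw 0.07 t 16.05 gap 14.7
dock xy [109.   1.] z 54.8 F dock [-9.5 -0.6] Fz 2.2 M [ 0.19  1.6  -0.01] yaw 0.07 t 16.25 gap 14.9
```

```bash
python3 -m jog '[{"xyz":[0.05,-0.01,0.02],"twist":[0,0,0],"jaw":-1},{"xyz":[0,0,0],"twist":[0,0,0],"jaw":-1}]' >/dev/null; python3 -c "from h import *;rep()"
python3 -m jog '[{"xyz":[0.05,-0.01,0],"twist":[0,0,0],"jaw":-1},{"xyz":[0,0,0],"twist":[0,0,0],"jaw":-1}]' >/dev/null; python3 -c "from h import *;rep()"
python3 -m jog '[{"xyz":[0.033,-0.006,0],"twist":[0,0,0],"jaw":-1},{"xyz":[0,0,0],"twist":[0,0,0],"jaw":-1}]' >/dev/null; python3 -c "from h import *;rep();rep()"
```

```text
dock xy [109.8   1. ] z 54.9 F dock [-10.9  -0.8] Fz 2.6 M [ 0.25  1.92 -0.03] yaw 0.07 t 16.45 gap 14.9
dock xy [111.1   1. ] z 54.9 F dock [-12.4  -0.3] Fz 2.8 M [0.27 2.07 0.01] yaw 0.07 t 16.65 gap 15.3
dock xy [111.8   1. ] z 54.9 F dock [-13.5  -1.2] Fz 3.4 M [ 0.31  2.26 -0.09] yaw 0.08 t 16.85 gap 14.8
dock xy [111.8   1. ] z 54.9 F dock [-13.5  -1.2] Fz 3.4 M [ 0.31  2.26 -0.09] yaw 0.08 t 16.85 gap 14.8
```

```bash
python3 -m jog '[{"xyz":[0.033,-0.006,0.01],"twist":[0,0,0],"jaw":-1},{"xyz":[0,0,0],"twist":[0,0,0],"jaw":-1}]' >/dev/null; python3 -c "from h import *;rep()"
python3 -m jog '[{"xyz":[0,0,0],"twist":[0,0,0],"jaw":-1},{"xyz":[0,0,0],"twist":[0,0,0],"jaw":-1}]' >/dev/null; python3 -c "from h import *;rep()"
python3 - <<'E'
from h import *
d=snap('scene','s8');cv2.imwrite('pics/c11.png',cv2.resize(d['img'][200:350,220:350],None,fx=4,fy=4)[:,:,::-1])
E
```

```text
dock xy [112.4   1. ] z 55.0 F dock [-13.4  -1.4] Fz 4.1 M [ 0.37  2.41 -0.03] yaw 0.08 t 17.05 gap 15.0
dock xy [112.4   1. ] z 55.0 F dock [-13.6  -1.3] Fz 2.9 M [ 0.31  2.38 -0.03] yaw 0.08 t 17.25 gap 15.1
```

View pics/c11.png

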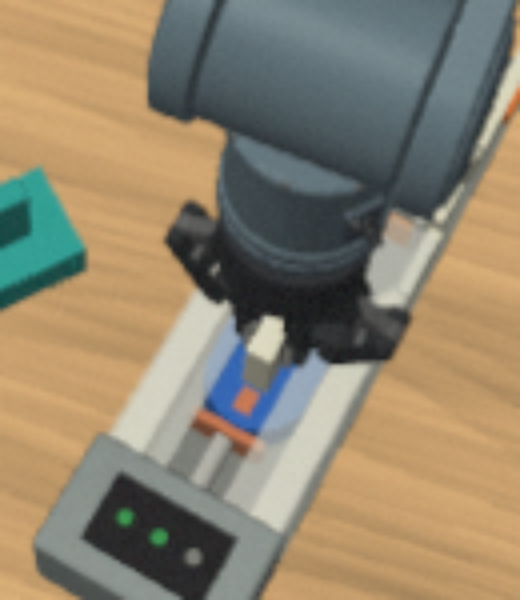

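```bash
python3 -m jog '[{"xyz":[0.033,-0.006,0],"twist":[0,0,0],"jaw":-1},{"xyz":[0,0,0],"twist":[0,0,0],"jaw":-1},{"xyz":[0,0,0],"twist":[0,0,0],"jaw":-1}]' >/dev/null; python3 -c "from h import *;rep()"
python3 -m jog '[{"xyz":[0,0,0],"twist":[0,0,0],"jaw":-1},{"xyz":[0,0,0],"twist":[0,0,0],"jaw":-1}]' >/dev/null; python3 -c "from h import *;rep()"
```

```text
dock xy [113.2   1. ] z 55.0 F dock [-13.6  -0.8] Fz 4.2 M [ 0.32  2.52 -0.06] yaw 0.08 t 17.6 gap 15.1
dock xy [113.2   1.1] z 55.0 F dock [-14.5  -1. ] Fz 4.8 M [ 0.28  2.49 -0.04] yaw 0.08 t 17.8 gap 14.8
```

```bash
python3 -m jog '[{"xyz":[0,0,0],"twist":[0,0,0],"jaw":-0.4},{"xyz":[0,0,0],"twist":[0,0,0],"jaw":-0.2},{"xyz":[0,0,0],"twist":[0,0,0],"jaw":0.2},{"xyz":[0,0,0],"twist":[0,0,0],"jaw":0.4},{"xyz":[0,0,0],"twist":[0,0,0],"jaw":0.4}]' 
python3 -c "from h import *;rep()"
python3 -m jog '[{"xyz":[0,0,0.3],"twist":[0,0,0],"jaw":0.4},{"xyz":[0,0,0.6],"twist":[0,0,0],"jaw":0.4},{"xyz":[0,0,0.8],"twist":[0,0,0],"jaw":0.4},{"xyz":[0,0,0.8],"twist":[0,0,0],"jaw":0.4},{"xyz":[0,0,0.8],"twist":[0,0,0],"jaw":0.4}]'
python3 -m jog '[{"xyz":[0,0,1],"twist":[0,0,0],"jaw":0.4},{"xyz":[0,0,1],"twist":[0,0,0],"jaw":0.4},{"xyz":[0,0,1],"twist":[0,0,0],"jaw":0.4},{"xyz":[0,0,1],"twist":[0,0,0],"jaw":0.4},{"xyz":[0,0,0],"twist":[0,0,0],"jaw":0.4}]'
python3 - <<'E'
from h import *
rep()
d=snap('scene','s9');t=snap('top','t9');w=snap('wrist','w9')
a=cv2.resize(t['img'][65:240,170:255],None,fx=3.4,fy=3.4);b=cv2.resize(d['img'][185:370,220:365],None,fx=3.2,fy=3.2)
a=cv2.copyMakeBorder(a,0,5,0,0,0)[:592];b=b[:a.shape[0]];a=a[:b.shape[0]]
cv2.imwrite('pics/c12.png',np.hstack([a,b])[:,:,::-1])
E
```

```text
clock: 18.3
ee_pos: [658.2, 54.6, 56.7]
tool_rot: [0.0, 0.77, 0.637, 0.0]
ft_force: [0.1, 0.0, 0.2]
finger_gap: 59.9
dock xy [118.1   0.9] z 56.7 F dock [0.1 0. ] Fz 0.2 M [-0.02 -0.01 -0.01] yaw 0.04 t 18.3 gap 59.9
clock: 18.8
ee_pos: [658.3, 54.6, 158.4]
tool_rot: [0.001, 0.77, 0.638, 0.001]
ft_force: [-0.1, 0.1, -0.7]
finger_gap: 60.0
clock: 19.3
ee_pos: [660.4, 54.5, 283.7]
tool_rot: [0.004, 0.77, 0.638, 0.004]
ft_force: [0.1, -0.5, 0.9]
finger_gap: 59.9
dock xy [120.2   1.4] z 283.7 F dock [ 0.2 -0.5] Fz 0.9 M [-0.01 -0.02  0.03] yaw 0.06 t 19.3 gap 59.9
```

View pics/c12.png

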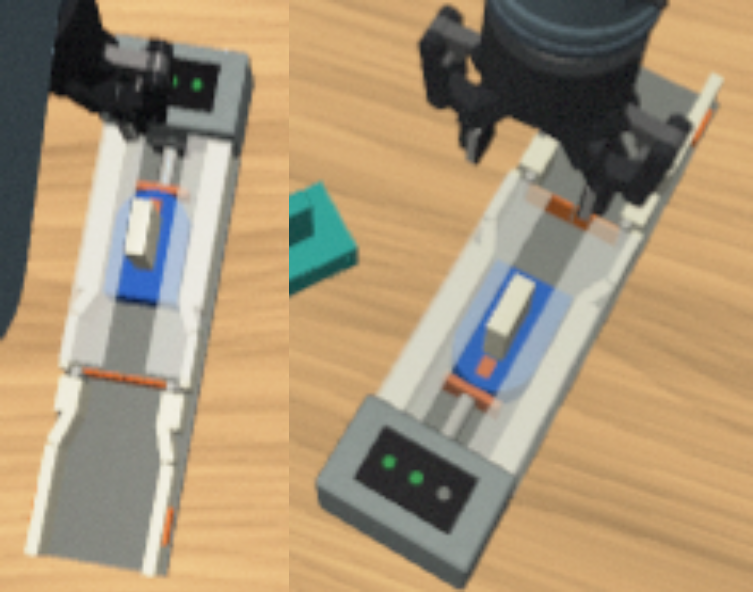

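View pics/w9.png

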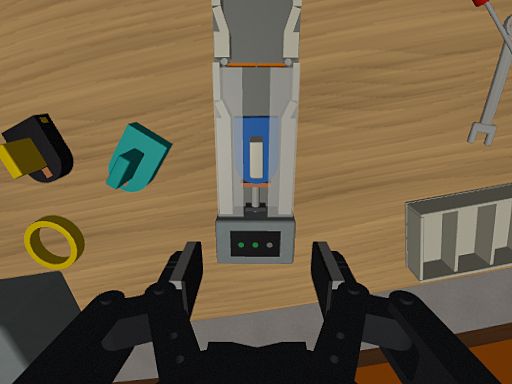

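Run:
```python
from h import *
th,ox,oy=np.load('dock.npy');R=np.array([[np.cos(th),-np.sin(th)],[np.sin(th),np.cos(th)]]);O=np.array([ox,oy])
for cam,fs,box in(('top',('top0','t9'),(114,128,205,228)),('scene',('scene0','s9'),(296,320,262,292))):
    for f in fs:
        d=load(f);h=cv2.cvtColor(d['img'],cv2.COLOR_RGB2HSV);m=cv2.inRange(h,(0,90,120),(14,255,255))
        y0,y1,x0,x1=box;mm=np.zeros_like(m);mm[y0:y1,x0:x1]=m[y0:y1,x0:x1]
        ys,xs=np.nonzero(mm);print(f,len(xs),xs.mean(),ys.mean(),R.T@(onz(d,xs.mean(),ys.mean(),33)[:2]-O))
d=load('w9')
L=lambda p,z:np.round(R.T@(onz(d,*p,z)[:2]-O),1)
print('tail',L((256,117),36),'slot rim of x=202',L((256,216),45.5),'flap',L((256,64),33),'pad',L((256,185),33))
cv2.imwrite('pics/c13.png',cv2.resize(d['img'][50:230,205:310],None,fx=4,fy=3.3)[:,:,::-1])
```

```text
top0 30 215.63333333333333 122.1 [150.26751616   1.58384694]
t9 29 215.48275862068965 120.62068965517241 [154.33315714   2.72495083]
scene0 53 277.49056603773585 303.7358490566038 [154.50839088  -2.17806289]
s9 76 277.5131578947368 304.57894736842104 [156.14966614  -1.24641427]
tail [65.4 -0.2] slot rim of x=202 [ 2.008e+02 -1.000e-01] flap [ 1.3 -0.3] pad [ 1.589e+02 -1.000e-01]
```

View pics/c13.png

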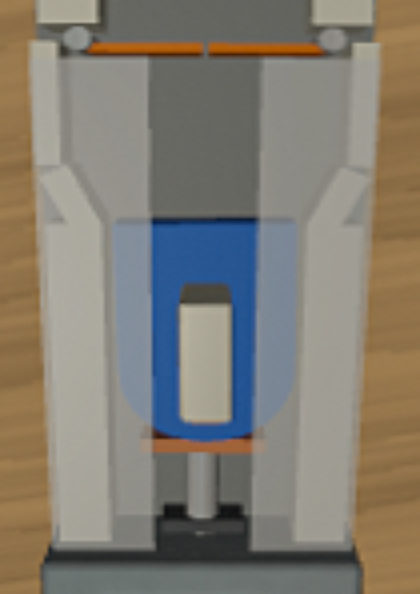

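Run:
```python
from h import *
th,ox,oy=np.load('dock.npy');R=np.array([[np.cos(th),-np.sin(th)],[np.sin(th),np.cos(th)]]);O=np.array([ox,oy])
def wp(x,y,z): return np.append(R@np.array([x,y])+O,z)
# hue/sat profile along dock x at z=33 for y lines off the plunger and inside slot
for f in('w1','w9','top0','t9','scene0','s9'):
    d=load(f);im=d['img'].astype(np.float32)
    xs=np.arange(140,172,0.5);out=[]
    P=np.array([[proj(d,wp(x,y,33)) for x in xs] for y in(-14,-12,-10,10,12,14)],np.float32)
    v=cv2.remap(im,P[...,0],P[...,1],cv2.INTER_LINEAR);s=(v[...,0]-v[...,2]).mean(0)
    # back edge: half height on far side of peak
    k=int(np.argmax(s));h=s[k]/2;j=k
    while j<len(s)-1 and s[j]>h:j+=1
    print(f,'peak',round(float(s[k])),xs[k],'back edge',xs[j])
    # fixed reference: flap line
    xr=np.arange(-8,9,.5);P=np.array([[proj(d,wp(x,y,30)) for x in xr] for y in(-12,-8,8,12)],np.float32)
    v=cv2.remap(im,P[...,0],P[...,1],cv2.INTER_LINEAR);s=(v[...,0]-v[...,2]).mean(0);print('  flap peak',xr[int(np.argmax(s))],round(float(s.max())))
```

```text
w1 peak 104 152.5 back edge 155.0
  flap peak 1.5 170
w9 peak 106 160.0 back edge 161.5
  flap peak 1.0 177
top0 peak 106 150.0 back edge 154.5
  flap peak -0.5 121
t9 peak 120 157.5 back edge 161.0
  flap peak -0.5 136
scene0 peak 101 154.5 back edge 162.5
  flap peak 2.0 115
s9 peak 113 161.0 back edge 167.5
  flap peak 8.5 82
```

```bash
python3 -c "
from h import *
rep();print(bot.close_job())"
```

```text
dock xy [117.4   1. ] z 276.2 F dock [0.  0.1] Fz -0.4 M [-0.02  0.01 -0.  ] yaw 0.05 t 19.45 gap 59.9
the job is handed in; nothing more can be done
None
```

The blue pack is in the charging dock, nose against the pressed contact pad, with the flaps shut behind it. I handed the job in at 19.5 s.

**What I did:** I gripped the pack by its white fin and set it in the infeed, round nose first. I slid it through the flaps at about 12 N along the track at most. The nose met the pad with the pack's middle at dock x of about 105 mm. I pressed until the force read about 14 N, then let go and lifted clear.

**Last checks:**
- **Pad:** its back edge moved 6.5 mm in the wrist view, 6.5 mm in the top view and 5 mm in the scene view. All are above the 4 mm needed and fit the stated 5.4 mm rest position.
- **Pack:** its tail is about 65 mm past the flaps, and it sits on the middle line.
- **Flaps:** the wrist and top views show them shut.
- **Robot:** the force reads about 0 N, with the tool about 220 mm above where it let go.
- **Spare pack:** I never touched it, and the last wrist picture shows it standing on the bench. I did not measure its position again.

**Readings that disagreed or are uncertain:**
- The first pad-travel estimate, by colour centroid, gave only 4.1 mm (top) and 1.6 mm (scene). The scene value was thrown off by the pack's own copper mark.
- The scene view's flap check failed at the end because the gripper hid that spot.
- The 14 N reading includes some floor friction, so I estimate the force on the pad itself at 12 to 14 N.

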